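Take the bench charger out of use for the night

ROBOT

A 7-joint arm with a two-finger parallel gripper is mounted at the origin on the work surface. World frame = base frame: x ahead of the robot, y to its left, z up, the work surface at z = 0. Lengths are in mm, angles in rad, forces in N, time in s.
With the tool pointing down it reaches from about 425 to 875 mm from the base axis. Payload 9.9 kg.
Tool frame: the origin (TCP) lies midway between the tips of the shut fingers; the grasp point (between the pads) lies 19 mm behind it (env.tcp_to_grasp is the distance from the TCP to the grasp point, in mm); z points along the fingers, y is the line along which they close (so a half turn about z gives the same grasp; the last joint's range is limited). The gripper opens to 85 mm and grips with 20 to 120 N. Pads are 22 mm wide; open, the fingers measure 114 mm over their backs; the gripper's body (76 mm by 85 mm) begins 54 mm behind the grasp point. The pads swing forward as they close: fully open they stand 13 mm farther back than shut.
Start: joints at [-1.324, 0.576, 0.025, 1.437, -0.015, 1.129, -0.057], TCP at [219.233, 638.409, 231.289] pointing down, gripper open.
Joint ranges: [-2.76, 2.76], [-0.34, 2.15], [-1.52, 1.57], [0.19, 2.46], [-1.09, 4.23], [0.17, 1.99], [-2.82, 2.82]. Speed limits (rad/s): [2.22, 2.22, 3.01, 3.01, 3.14, 3.14, 3.14].

INTERFACE

Orientations are given as a unit quaternion [x, y, z, w].
In Python, from workcell import env, hand, ik, capture, get_calibration, get_t, get_qpos, get_joint_velocities, get_tau, get_tcp_pos, get_tcp_rot, get_contact_force, get_torque, get_gripper_width, get_grip_force gives the robot as it stands. Calls block until the motion is done:
- env.move_pose(position, orientation): joint-space move of the TCP to a pose.
- env.line_to(position, ori=None, rate=150): straight line of the TCP; ori=None keeps the orientation; rate is the mean speed in mm/s.
- env.movej(angles): joint-space move.
- hand.command_gripper(opening, squeeze=None): opening from 0.0 (shut) to 1.0 (fully open); squeeze is the grip in N (None keeps the last); returns when the fingers have stopped.
- env.pause(seconds).
- ik(position, orientation): joint angles nearest the present ones, or None.
- capture(name): name is "scene" or "side" or "wrist"; returns the picture (420x560x3 uint8, red, green, blue); there is no depth.
- get_calibration(name): a dict with "camera_matrix" (3x3 intrinsics, pixels), "k1" (the pictures are not rectified: a ray, as slopes to the right and down, at radius r is drawn at 1 + k1 r^2 times it, then the intrinsics apply), "cam_to_world" (4x4, takes a point from camera to world coordinates). Camera axes: x right, y down, z forward; pixel columns grow to the right and rows downward; lengths in mm; the calibration is good to about 2 mm. A picture is of the moment at which its call begins: read the wrist's pose just before it. get_calibration takes no time and is no camera call; for the wrist camera it gives the pose at the moment of the call.
A pose or a line that the arm cannot do raises env.Unreachable and nothing moves.
- env.job_done(): hands the job in; it is judged then, once.
Readings, each from a call of its own:
- get_t(): time.
- get_qpos(): joint angles.
- get_joint_velocities(): joint speeds.
- get_tau(): joint torques, N m.
- get_tcp_pos(): TCP position.
- get_tcp_rot(): TCP orientation.
- get_contact_force(): force on the tool from outside, world axes, zero at the start.
- get_torque(): the same for the moment, N m.
- get_gripper_width(): opening from 0.0 (shut) to 1.0 (fully open).
- get_grip_force(): force on a finger pad.
Only numpy, scipy, OpenCV 4.12 (cv2) and the standard library are available. Lean on these libraries where they do the work, as an engineer would, in place of code of your own. Each camera call takes 0.05 s, during which the arm holds its last target. There are 200 camera calls.

TASK

Take the bench charger out of use for the night: first set its red output lever in line with the green standby tab, then press the yellow test button of the residual-current breaker so that the breaker's lever drops. With the power off, hang every battery pack that stands on the charging board by its handle on the steel rack, one to a hook, and only then lift the breaker's lever fully up again so that it stays up. Leave the phone frame, the spudger and the brass tin where they are.

Things in the scene. Friction and masses are not known exactly. Their poses are not given: they have to be found in the camera images.
- charge_lever (a joint): output lever of the charger: angle in rad, 0 leaning 0.75 rad towards the console's front (-x of charger), 0.75 upright, 1.5 leaning 0.75 rad to the back; friction keeps it where it is left (about 1.2 N at the grip moves it)
- charge_lever_grip (a point): middle of the lever's red grip (22 mm wide along the console's y, 16 mm thick, 40 mm long), 98 mm from the lever's hinge; its z axis points from the hinge along the lever. Both sides of the grip are free for fingers, nothing on the console is higher than 62 mm from the hinge
- charge_tab (a joint): where the green standby tab is locked on the charger's quadrant, in rad on the very same scale as joint charge_lever (equal values: lever and tab in line). Too stiff to be moved by hand; differs from start to start
- charge_tab_point (a point): outer end of the green tab (8 mm thick, 10 mm wide), 62 mm from the lever's hinge, 14 mm to the -y side of the lever; its z axis points from the hinge through the tab
- charger: charger console, a fixed blue box 150 (x) x 130 (y) x 60 mm (z), front -x. Origin: centre of the underside. The lever's hinge runs along the console's y axis at (0, 0, 60) mm; on either side of the lever stands an aluminium quadrant disc of radius 46 mm
- rcd_test (a joint): test button of the breaker: 0 out, 7 mm fully in; spring of about 1.5 N rising to 6 N. Pressed past about 4.5 mm it tips the breaker's lever, which then falls by itself
- rcd_test_top (a point): centre of the top of the yellow round test button (26 mm across, 9 mm proud of the breaker); its z axis is the outward normal of the sloped face (25 degrees from vertical, leaning to the enclosure's -x)
- rcd_lever (a joint): breaker lever, in rad: 0 fully up (on, leaning up the slope), 1.48 dropped (off, leaning down the slope). It has over-centre action: above about 0.26 it falls to 1.48 by itself, below it tips on to 0 and stays; it weighs under 1 N at the grip
- rcd_lever_grip (a point): middle of the lever's black grip (22 mm wide along the enclosure's y, 14 thick, 36 long), 62 mm from the lever's hinge (hidden, level, along the enclosure's y); its z axis points from the hinge along the lever. Dropped, the lever leans 70 degrees from vertical to the enclosure's -x, the grip some 35 mm clear of the face; up, it leans 15 degrees past vertical to +x
- rcd: fixed grey steel enclosure of the residual-current breaker, 150 (x) x 150 mm (y), its top sloping from 40 mm high in front (-x) to 110 mm at the back; on the slope a white breaker 136 x 104 x 14 mm: lever on its +y half, yellow test button on its -y half, 50 mm apart. Origin: centre of the underside
- board: fixed white charging board with brass strips, 220 (x) x 380 (y) x 12 mm. Origin: centre of the underside
- pack1: grey battery pack: body 110 (its x) x 44 (y) x 55 mm (z), about 400 g, with a fixed handle on top: a round orange bar, 12 mm thick, along the pack's x, its centre 105 mm above the underside, 44 mm of space below it, free 43 mm either side of its middle. Origin: centre of the underside, z towards the bar. Starts upright on the board, x roughly ahead. May be absent
- pack2: grey battery pack: body 110 (its x) x 44 (y) x 55 mm (z), about 400 g, with a fixed handle on top: a round orange bar, 12 mm thick, along the pack's x, its centre 105 mm above the underside, 44 mm of space below it, free 43 mm either side of its middle. Origin: centre of the underside, z towards the bar. Starts upright on the board, x roughly ahead. May be absent
- pack3: grey battery pack: body 110 (its x) x 44 (y) x 55 mm (z), about 400 g, with a fixed handle on top: a round orange bar, 12 mm thick, along the pack's x, its centre 105 mm above the underside, 44 mm of space below it, free 43 mm either side of its middle. Origin: centre of the underside, z towards the bar. Starts upright on the board, x roughly ahead. May be absent
- pack4: grey battery pack: body 110 (its x) x 44 (y) x 55 mm (z), about 400 g, with a fixed handle on top: a round orange bar, 12 mm thick, along the pack's x, its centre 105 mm above the underside, 44 mm of space below it, free 43 mm either side of its middle. Origin: centre of the underside, z towards the bar. Starts upright on the board, x roughly ahead. May be absent
- rack: fixed open steel rack, front -x, with four hooks 130 mm apart along its y. A hook is a pair of 7 mm prongs 54 mm apart (fingers go between them) that come from a cross rail (x = 70 mm, top 236 mm high), slope down to the seat at x = 0 and turn up to red tips at x = -24 mm, 18 mm higher than at the seat. Uprights 250 mm high at y = +-270, x = 77 mm. Origin: on the shelf midway below seat2 and seat3
- seat1 (a point): hook 1: where the centre line of a hung bar comes to rest (in a wide V), 216 mm above the shelf, midway between the prongs. Bring the bar, lying along the rack's y, level from in front (-x) over the red tips, 18 to 34 mm above this point so that tips and prongs pass between bar and pack body, then down. A hung pack's underside is 111 mm above the shelf. Axes as the rack's
- seat2 (a point): hook 2: where the centre line of a hung bar comes to rest (in a wide V), 216 mm above the shelf, midway between the prongs. Bring the bar, lying along the rack's y, level from in front (-x) over the red tips, 18 to 34 mm above this point so that tips and prongs pass between bar and pack body, then down. A hung pack's underside is 111 mm above the shelf. Axes as the rack's
- seat3 (a point): hook 3: where the centre line of a hung bar comes to rest (in a wide V), 216 mm above the shelf, midway between the prongs. Bring the bar, lying along the rack's y, level from in front (-x) over the red tips, 18 to 34 mm above this point so that tips and prongs pass between bar and pack body, then down. A hung pack's underside is 111 mm above the shelf. Axes as the rack's
- seat4 (a point): hook 4: where the centre line of a hung bar comes to rest (in a wide V), 216 mm above the shelf, midway between the prongs. Bring the bar, lying along the rack's y, level from in front (-x) over the red tips, 18 to 34 mm above this point so that tips and prongs pass between bar and pack body, then down. A hung pack's underside is 111 mm above the shelf. Axes as the rack's
- phone_frame: bystander: silver aluminium phone frame, 150 x 74 x 9 mm, lying flat; origin centre of the underside
- spudger: bystander: yellow plastic spudger, 150 x 14 x 7 mm, lying flat along its x; origin in the underside
- tin: bystander: round brass tin with a dented lid, 84 mm across, 46 mm high; origin centre of the underside
There are look-alikes about, which are no part of the job. Leave any pink look-alike of the pack2 alone. Several things have the shape of the charger; the one meant has the colours described above.

How it is judged (in metres and radians):
On the way, in this order (a step that is already met when the one before it is completed fails the run):
1. the charger's lever is in line with the green tab (within 0.1 rad) while the breaker is still on (angle between the z axis of charge_lever_grip and the z axis of charge_tab_point, either way round below 0.1 rad and value of joint rcd_lever below 0.15 rad), for 0.3 s.
2. the test button is pressed in, with every pack still on the charging board (value of joint rcd_test above 0.004 m and height (world z) of each of pack1, pack2, pack3, pack4 below 0.055 m).
3. the breaker's lever has dropped (value of joint rcd_lever above 1.3 rad), for 0.2 s.
4. with the breaker off, every pack hangs by its handle on a hook, let go (value of joint rcd_lever above 1.3 rad and ((horizontal distance between pack1 and seat1 below 0.03 m and z of pack1 in the frame of seat1 between -0.12 and -0.09 m) or (horizontal distance between pack1 and seat2 below 0.03 m and z of pack1 in the frame of seat2 between -0.12 and -0.09 m) or (horizontal distance between pack1 and seat3 below 0.03 m and z of pack1 in the frame of seat3 between -0.12 and -0.09 m) or (horizontal distance between pack1 and seat4 below 0.03 m and z of pack1 in the frame of seat4 between -0.12 and -0.09 m)) and angle between each of pack1, pack2, pack3, pack4's own z axis and vertical below 0.3 rad and contact force between each of pack1, pack2, pack3, pack4 and the fingers below 0.5 N and ((horizontal distance between pack2 and seat1 below 0.03 m and z of pack2 in the frame of seat1 between -0.12 and -0.09 m) or (horizontal distance between pack2 and seat2 below 0.03 m and z of pack2 in the frame of seat2 between -0.12 and -0.09 m) or (horizontal distance between pack2 and seat3 below 0.03 m and z of pack2 in the frame of seat3 between -0.12 and -0.09 m) or (horizontal distance between pack2 and seat4 below 0.03 m and z of pack2 in the frame of seat4 between -0.12 and -0.09 m)) and ((horizontal distance between pack3 and seat1 below 0.03 m and z of pack3 in the frame of seat1 between -0.12 and -0.09 m) or (horizontal distance between pack3 and seat2 below 0.03 m and z of pack3 in the frame of seat2 between -0.12 and -0.09 m) or (horizontal distance between pack3 and seat3 below 0.03 m and z of pack3 in the frame of seat3 between -0.12 and -0.09 m) or (horizontal distance between pack3 and seat4 below 0.03 m and z of pack3 in the frame of seat4 between -0.12 and -0.09 m)) and ((horizontal distance between pack4 and seat1 below 0.03 m and z of pack4 in the frame of seat1 between -0.12 and -0.09 m) or (horizontal distance between pack4 and seat2 below 0.03 m and z of pack4 in the frame of seat2 between -0.12 and -0.09 m) or (horizontal distance between pack4 and seat3 below 0.03 m and z of pack4 in the frame of seat3 between -0.12 and -0.09 m) or (horizontal distance between pack4 and seat4 below 0.03 m and z of pack4 in the frame of seat4 between -0.12 and -0.09 m))), for 0.3 s.
5. the breaker's lever is fully up again (value of joint rcd_lever below 0.15 rad), for 0.3 s.
At the end, for the whole second after the job is handed in: Breaker lever up (within 0.15 rad of its stop), charger lever in line with the green tab (within 0.1 rad), and every pack at rest, let go, hanging from a hook: its origin within 30 mm sideways of a hook's seat point and 90 to 120 mm below it, tilted less than 0.3 rad (all of step 1 and ((horizontal distance between pack1 and seat1 below 0.03 m and z of pack1 in the frame of seat1 between -0.12 and -0.09 m) or (horizontal distance between pack1 and seat2 below 0.03 m and z of pack1 in the frame of seat2 between -0.12 and -0.09 m) or (horizontal distance between pack1 and seat3 below 0.03 m and z of pack1 in the frame of seat3 between -0.12 and -0.09 m) or (horizontal distance between pack1 and seat4 below 0.03 m and z of pack1 in the frame of seat4 between -0.12 and -0.09 m)) and angle between each of pack1, pack2, pack3, pack4's own z axis and vertical below 0.3 rad and contact force between each of pack1, pack2, pack3, pack4 and the fingers below 0.5 N and linear speed of each of pack1, pack2, pack3, pack4 below 0.05 m/s and ((horizontal distance between pack2 and seat1 below 0.03 m and z of pack2 in the frame of seat1 between -0.12 and -0.09 m) or (horizontal distance between pack2 and seat2 below 0.03 m and z of pack2 in the frame of seat2 between -0.12 and -0.09 m) or (horizontal distance between pack2 and seat3 below 0.03 m and z of pack2 in the frame of seat3 between -0.12 and -0.09 m) or (horizontal distance between pack2 and seat4 below 0.03 m and z of pack2 in the frame of seat4 between -0.12 and -0.09 m)) and ((horizontal distance between pack3 and seat1 below 0.03 m and z of pack3 in the frame of seat1 between -0.12 and -0.09 m) or (horizontal distance between pack3 and seat2 below 0.03 m and z of pack3 in the frame of seat2 between -0.12 and -0.09 m) or (horizontal distance between pack3 and seat3 below 0.03 m and z of pack3 in the frame of seat3 between -0.12 and -0.09 m) or (horizontal distance between pack3 and seat4 below 0.03 m and z of pack3 in the frame of seat4 between -0.12 and -0.09 m)) and ((horizontal distance between pack4 and seat1 below 0.03 m and z of pack4 in the frame of seat1 between -0.12 and -0.09 m) or (horizontal distance between pack4 and seat2 below 0.03 m and z of pack4 in the frame of seat2 between -0.12 and -0.09 m) or (horizontal distance between pack4 and seat3 below 0.03 m and z of pack4 in the frame of seat3 between -0.12 and -0.09 m) or (horizontal distance between pack4 and seat4 below 0.03 m and z of pack4 in the frame of seat4 between -0.12 and -0.09 m))); the robot touches nothing.
It fails at once if the phone frame is moved more than 3 cm (distance of phone_frame from where it was at the start of the episode above 0.03 m).
It fails at once if the spudger is moved more than 3 cm (distance of spudger from where it was at the start of the episode above 0.03 m).
It fails at once if the brass tin is moved more than 3 cm (distance of tin from where it was at the start of the episode above 0.03 m).
Of pack1, pack2, pack3, pack4 only 3 to 4 are there at a start; the rules pass over those that are not, and their reading is None.
At some moment in a run one of pack1, pack2, pack3, pack4 may be knocked a few centimetres aside while the robot is not near it.
Once in a run the grip may slacken for a moment while it holds something.
It also fails if it takes over 208 s, if anything falls off the work surface, if the arm or the gripper's body presses on something with over 40 N, if the wrist force passes 120 N, or if a joint passes its speed limit or range.

## Working session

There is one attempt and no reset: what is moved stays moved. The work goes in short steps, each a Python script; the robot and the scene stay as the last script left them, time stands still between calls to the robot, and variables do not carry over. Pictures are saved under pics/ and viewed, at most 14 in all, crops included, and the job is handed in when it is done.

```bash
ls; mkdir -p pics; cat > h.py <<'E'
import numpy as np, cv2
from workcell import *
def snap(n,f):
    c=get_calibration(n); im=capture(n); cv2.imwrite(f'pics/{f}.png',im[:,:,::-1]); np.savez(f'pics/{f}.npz',K=c["camera_matrix"],k1=c["k1"],T=c["cam_to_world"]); return im
def cal(f):
    d=np.load(f'pics/{f}.npz'); return d['K'],float(d['k1']),d['T']
def ray(f,u,v):
    K,k,T=cal(f); p=cv2.undistortPoints(np.array([[[u,v]]],float),K,np.array([k,0,0,0,0.]))[0,0]
    d=T[:3,:3]@np.array([p[0],p[1],1]); return T[:3,3],d/np.linalg.norm(d)
def onz(f,u,v,z):
    o,d=ray(f,u,v); return o+d*(z-o[2])/d[2]
def tri(*obs):
    A=np.zeros((3,3));b=np.zeros(3);R=[]
    for f,u,v in obs:
        o,d=ray(f,u,v);P=np.eye(3)-np.outer(d,d);A+=P;b+=P@o;R.append((o,P))
    x=np.linalg.solve(A,b); return x,[round(float(np.linalg.norm(P@(x-o))),1) for o,P in R]
def proj(f,X):
    K,k,T=cal(f); p=np.linalg.inv(T)@np.append(X,1); return cv2.projectPoints(p[:3].reshape(1,1,3),np.zeros(3),np.zeros(3),K,np.array([k,0,0,0,0.]))[0][0,0]
E
python3 - <<'E'
from h import *
for n in("scene","side","wrist"):
    snap(n,n+'0'); K,k,T=cal(n+'0'); print(n,K[0,0],k,T.round(2).tolist())
print(get_t(),get_tcp_rot())
E
```

```text
pics
scene 546.093966890481 0.03209930034403844 [[-0.67, 0.53, -0.53, 1402.21], [0.74, 0.49, -0.45, 828.21], [0.02, -0.7, -0.72, 1331.81], [0.0, 0.0, 0.0, 1.0]]
side 415.0578240678396 -0.02342611501957687 [[0.87, -0.25, 0.41, 99.25], [-0.48, -0.44, 0.76, -754.93], [-0.01, -0.86, -0.51, 707.63], [0.0, 0.0, 0.0, 1.0]]
wrist 378.02390589204435 0.015897273979712103 [[0.33, 0.91, 0.24, 158.7], [0.95, -0.31, -0.09, 658.42], [-0.0, 0.26, -0.97, 372.93], [0.0, 0.0, 0.0, 1.0]]
0.15 [ 1.64616706e-01  9.86357425e-01 -6.06161388e-04 -5.05832143e-05]
```

View pics/scene0.png

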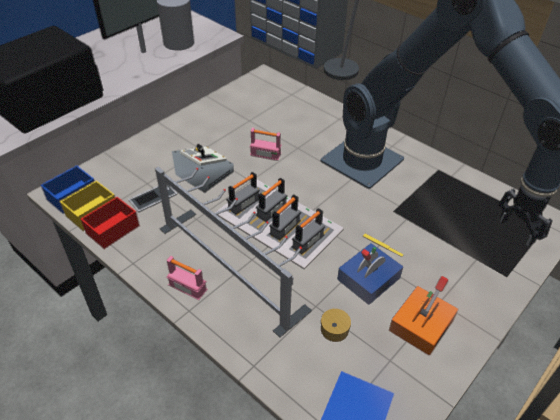

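View pics/side0.png

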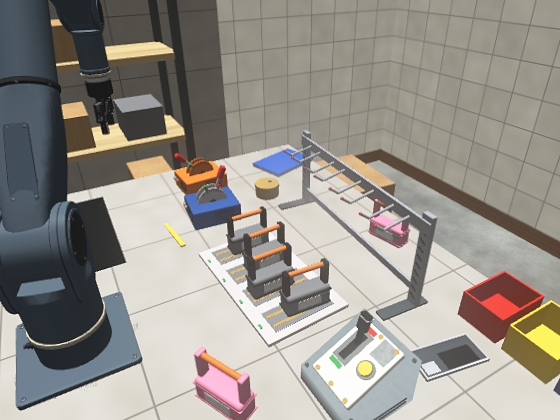

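The scene camera shows the blue charger at (370,268), with an orange look-alike at (424,318). Four grey packs stand on the board around (275,210), with pink look-alikes at (265,145) and (186,277). The breaker is at (202,162), the rack runs from (165,200) to (287,300), the tin is at (336,323), the spudger at (383,245) and the phone frame at about (148,198). The side view agrees, with the blue charger at (212,205) and the breaker at (362,365). The charger meant is the blue one, since the other is orange. I'll confirm it in an enlarged crop.

```bash
python3 - <<'E'
import cv2,numpy as np
a=cv2.imread('pics/scene0.png');b=cv2.imread('pics/side0.png')
def c(i,u,v,w,h,s): return cv2.resize(i[v:v+h,u:u+w],None,fx=s,fy=s,interpolation=cv2.INTER_CUBIC)
top=np.hstack([c(a,335,232,80,60,5),c(b,175,155,80,60,5)])
bot=np.hstack([c(a,165,135,80,60,5),c(b,300,302,120,90,10/3)])
cv2.imwrite('pics/crop1.png',np.vstack([top,bot]))
r=np.hstack([c(a,150,165,160,120,2.5),c(b,290,120,160,120,2.5)])
q=np.hstack([c(a,215,165,128,96,3.125),c(b,200,195,160,120,2.5)])
cv2.imwrite('pics/crop2.png',np.vstack([r,q]))
E
```

```text
(no output)
```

View pics/crop1.png

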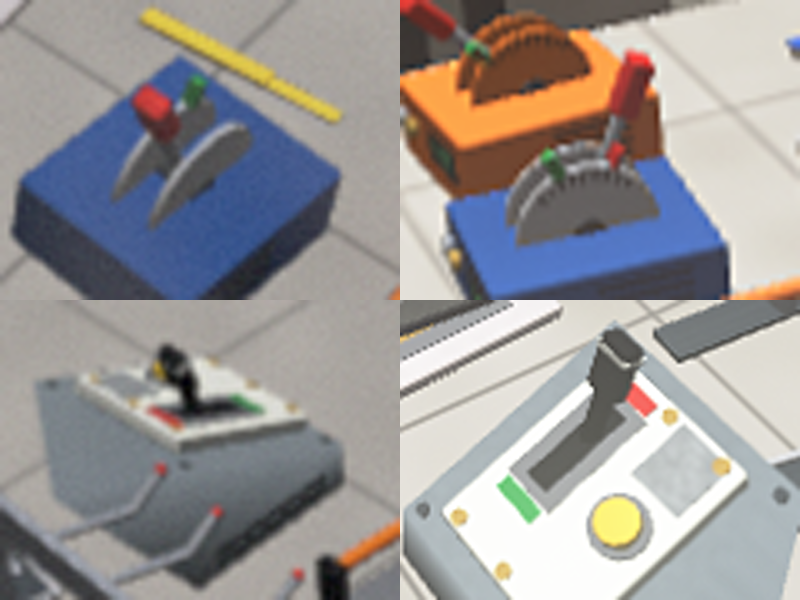

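View pics/crop2.png

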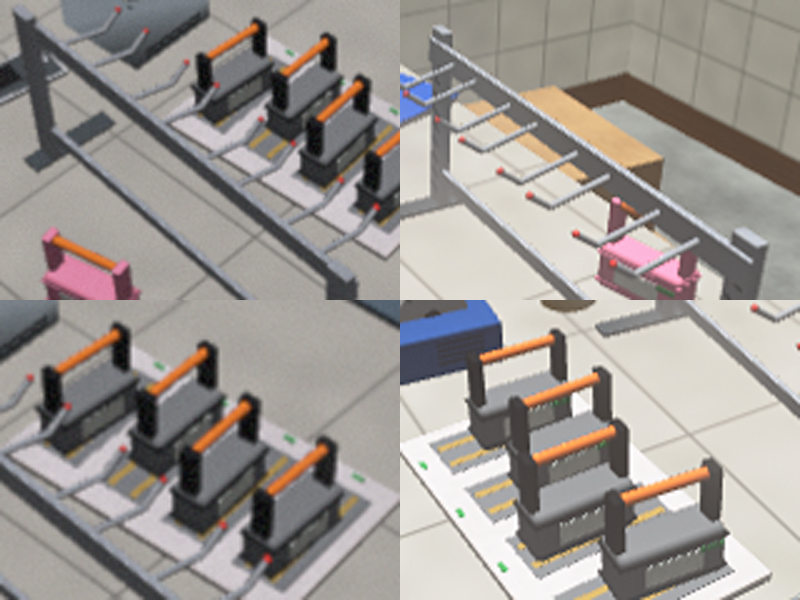

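The enlarged crop confirms the blue charger: red grip at scene (366,253), green tab at (374,250), and a short red mark on the side view's quadrant that is not the grip. The breaker lever is up, with the yellow button on the -y half. All four hooks are empty, and four grey packs are on the board.

```bash
cat >> h.py <<'E'
def blobs(f,lo,hi,amin=4,roi=None):
    im=cv2.imread(f'pics/{f}.png'); h=cv2.cvtColor(im,cv2.COLOR_BGR2HSV)
    m=cv2.inRange(h,np.array(lo),np.array(hi)) if lo[0]<=hi[0] else cv2.inRange(h,np.array(lo),np.array([180,hi[1],hi[2]]))|cv2.inRange(h,np.array([0,lo[1],lo[2]]),np.array(hi))
    if roi: z=np.zeros_like(m); u,v,w,t=roi; z[v:t,u:w]=m[v:t,u:w]; m=z
    n,l,s,c=cv2.connectedComponentsWithStats(m)
    out=[]
    for i in range(1,n):
        if s[i,4]>=amin:
            ys,xs=np.where(l==i); P=np.c_[xs,ys].astype(float); d=P-P.mean(0); w=np.linalg.svd(d,full_matrices=False)[2][0]; t=d@w
            out.append((P.mean(0).round(1),int(s[i,4]),(P.mean(0)+w*t.min()).round(1),(P.mean(0)+w*t.max()).round(1)))
    return out
E
python3 - <<'E'
from h import *
O=([8,150,120],[16,255,255])
for f,roi in(('scene0',(210,160,340,260)),('side0',(215,195,340,290))):
    print(f,'bars')
    for c,a,p,q in blobs(f,*O,10,roi):
        P,Q=onz(f,*p,117),onz(f,*q,117); print(c,a,p,q,P[:2].round(),Q[:2].round(),'mid',((P+Q)/2)[:2].round(1),'len',np.linalg.norm(P-Q).round(),'yaw',np.degrees(np.arctan2(*(P-Q)[1::-1])).round(1))
for f,roi in(('scene0',(160,160,310,300)),('side0',(280,120,400,240))):
    print(f,'tips',[(c.tolist(),a) for c,a,_,_ in blobs(f,[172,110,90],[6,255,255],3,roi)])
for f,roi in(('scene0',(335,240,400,275)),('side0',(195,155,245,215))):
    print(f,'red',[(c.tolist(),a,p.tolist(),q.tolist()) for c,a,p,q in blobs(f,[172,110,70],[6,255,255],4,roi)])
    print(f,'green',[(c.tolist(),a,p.tolist(),q.tolist()) for c,a,p,q in blobs(f,[45,80,40],[80,255,255],4,roi)])
for f,roi in(('scene0',(185,135,240,175)),('side0',(300,302,420,410))):
    print(f,'yel',[(c.tolist(),a) for c,a,_,_ in blobs(f,[20,120,90],[33,255,255],4,roi)],'g/r',[(c.tolist(),a) for c,a,_,_ in blobs(f,[45,80,40],[80,255,255],4,roi)],[(c.tolist(),a) for c,a,_,_ in blobs(f,[172,110,90],[6,255,255],4,roi)])
E
```

```text
scene0 bars
[243.4 180.8] 55 [252.1 175.2] [233.2 187.3] [ 438. -150.] [ 523. -154.] mid [ 480.7 -151.8] len 85.0 yaw 177.5
[272.2 187.4] 57 [280.6 180.8] [263.3 194.3] [394. -62.] [480. -59.] mid [437.2 -60.3] len 86.0 yaw -178.3
[285.3 205.2] 72 [293.8 197.8] [277.2 212.3] [425.  24.] [510.  29.] mid [467.8  26.3] len 85.0 yaw -176.6
[310.  218.7] 67 [318.8 211.8] [300.9 225.9] [420. 123.] [504. 121.] mid [461.8 122. ] len 84.0 yaw 178.8
side0 bars
[245.2 214.5] 76 [261.  210.1] [232.  218.2] [510. 122.] [425. 124.] mid [467.4 122.7] len 85.0 yaw -1.2
[263.6 230.8] 83 [278.5 225.3] [249.9 235.8] [515.  32.] [432.  26.] mid [473.5  29.2] len 84.0 yaw 4.0
[269.4 252.5] 112 [285.2 246.6] [253.2 258.6] [486. -56.] [400. -60.] mid [442.6 -58.1] len 86.0 yaw 2.4
[304.9 268.8] 109 [322.4 263.1] [289. 274.] [ 528. -152.] [ 444. -147.] mid [ 485.8 -149.7] len 84.0 yaw -3.3
scene0 tips [([196.7, 168.3], 3), ([236.2, 198.4], 5), ([266.5, 221.5], 4), ([286.0, 236.5], 4), ([300.2, 247.2], 6)]
side0 tips [([283.7, 150.3], 3), ([304.7, 167.3], 3), ([314.5, 175.5], 4), ([329.7, 187.7], 3), ([341.5, 197.5], 4), ([360.0, 213.0], 5), ([374.7, 225.0], 7)]
scene0 red [([365.5, 253.2], 43, [362.4, 249.5], [369.4, 257.6])]
scene0 green [([373.5, 249.5], 14, [374.5, 247.2], [372.5, 251.8])]
side0 red [([220.7, 171.6], 83, [222.5, 165.4], [219.1, 177.7]), ([217.7, 185.2], 12, [218.5, 183.2], [216.9, 187.0])]
side0 green [([204.2, 185.8], 6, [203.5, 186.5], [205.0, 185.0])]
scene0 yel [([196.6, 148.8], 5)] g/r [([213.2, 155.2], 5)] [([198.0, 158.0], 7)]
side0 yel [([380.3, 336.2], 12), ([396.4, 351.4], 13), ([364.5, 368.3], 152), ([317.0, 366.2], 8), ([329.6, 382.2], 5), ([344.2, 400.5], 8)] g/r [([335.1, 361.2], 71)] [([371.7, 331.5], 46)]
```

```bash
python3 - <<'E'
from h import *
S='scene0';D='side0'
print('tips')
for n,a,b in(('1a',(196.7,168.3),(374.7,225)),('1b',(208.4,177.4),(360,213)),('2a',(224.4,189.8),(341.5,197.5)),('2b',(236.2,198.4),(329.7,187.7)),('3b',(266.5,221.5),(304.7,167.3)),('4a',(286,236.5),(292,157)),('4b',(300.2,247.2),(283.7,150.3))):
    x,e=tri((S,*a),(D,*b)); print(n,x.round(1),e)
for n,a,b in(('grip',(365.5,253.2),(220.7,171.6)),('tab',(373.5,249.5),(204.2,185.8)),('green',(213.2,155.2),(335.1,361.2)),('red',(198,158),(371.7,331.5))):
    x,e=tri((S,*a),(D,*b)); print(n,x.round(1),e)
print('btn on z', [onz(D,364.5,368.3,z).round() for z in (80,90)])
print('charger top'); 
for f,L in((S,[(371.4,243.4),(403,267),(371,292),(339.4,268.4)]),(D,[(184.4,195),(189,214),(239.4,203),(228.4,186.4)])):
    P=[onz(f,*p,60)[:2] for p in L]; print(np.round(P).tolist(), [round(np.linalg.norm(P[i]-P[(i+1)%4])) for i in range(4)], np.mean(P,0).round())
E
```

```text
tips
1a [ 616.1 -210.4  223.6] [0.4, 0.4]
1b [ 619.8 -155.1  222.4] [0.5, 0.5]
2a [625.1 -79.4 222.8] [0.1, 0.1]
2b [627.7 -27.  223.8] [0.1, 0.1]
3b [635.5 101.6 223.9] [0.2, 0.2]
4a [640.4 178.8 223.1] [0.2, 0.2]
4b [643.4 232.5 223.1] [0.2, 0.2]
grip [482.4 342.9 147. ] [0.5, 0.5]
tab [426.2 338.9 113.6] [1.9, 1.9]
green [ 421.8 -358.7   75.7] [2.0, 2.0]
red [ 498.1 -356.6  109.9] [2.7, 2.7]
btn on z [array([ 455., -399.,   80.]), array([ 449., -404.,   90.])]
charger top
[[369.0, 297.0], [382.0, 422.0], [522.0, 405.0], [516.0, 285.0]] [125, 141, 120, 147] [447. 352.]
[[378.0, 413.0], [355.0, 294.0], [510.0, 277.0], [523.0, 395.0]] [121, 156, 119, 146] [442. 345.]
```

```bash
cat >> h.py <<'E'
from scipy.spatial.transform import Rotation as Rn
def mat(p,q): M=np.eye(4);M[:3,:3]=Rn.from_quat(q).as_matrix();M[:3,3]=p;return M
def look(cam,at,roll=None):
    """tool poses (pos,quat) placing the wrist camera at cam looking to at; tries all rolls"""
    X=np.linalg.inv(mat(get_tcp_pos(),get_tcp_rot()))@get_calibration("wrist")["cam_to_world"]
    z=np.array(at,float)-cam; z/=np.linalg.norm(z); best=None
    q0=np.array(get_qpos())
    for r in ([roll] if roll is not None else np.arange(0,360,15)):
        x=np.cross(z,[0,0,1.]); 
        x=x/np.linalg.norm(x); R=np.c_[x,np.cross(z,x),z]@Rn.from_euler('z',r,degrees=True).as_matrix()
        M=np.eye(4);M[:3,:3]=R;M[:3,3]=cam;W=M@np.linalg.inv(X);q=Rn.from_matrix(W[:3,:3]).as_quat()
        j=ik(W[:3,3],q)
        if j is not None:
            c=np.abs(np.array(j)-q0).max()
            if best is None or c<best[0]: best=(c,r,W[:3,3],q)
    return best
def down(yv):
    """quat: tool down, tool y axis at angle yv (rad) in world"""
    y=np.array([np.cos(yv),np.sin(yv),0]);z=np.array([0,0,-1.]);return Rn.from_matrix(np.c_[np.cross(y,z),y,z]).as_quat()
E
python3 - <<'E'
from h import *
for c in ([435,120,340],[440,180,380],[440,200,420]):
    b=look(c,[448,345,90]); print(c,b)
    if b: break
if b:
    env.move_pose(b[2],b[3]); snap('wrist','w1'); print(get_t(),get_qpos())
    im=cv2.imread('pics/w1.png')
    S=[proj('w1',p).round() for p in ([448,345,60],[482,343,147],[426,339,113])]; print(S)
E
```

```text
[435, 120, 340] (np.float64(1.6476543219773767), np.int64(300), array([462.26064367, 212.85601026, 217.66008916]), array([ 0.21942301,  0.87606822,  0.38091829, -0.19813953]))
2.1833 [ 0.30562501  0.5718565  -0.42151983  1.97711919 -0.80834698  0.98904238
  1.59068395]
[array([258., 218.]), array([340., 221.]), array([274., 179.])]
```

View pics/w1.png

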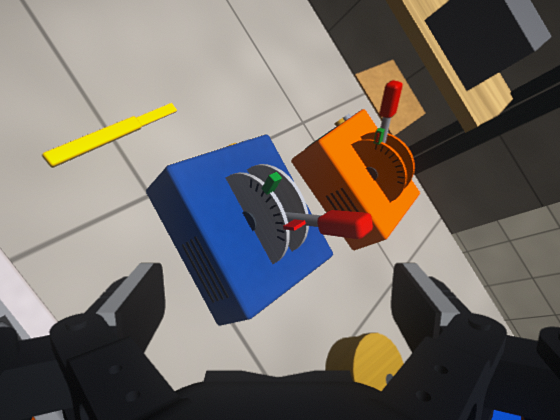

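The wrist view shows the blue charger at (245,220), with its red grip at (345,222), green tab at (272,183) and red mark at (293,225). The spudger is at (110,135) and the orange look-alike at (355,185).

```bash
python3 - <<'E'
from h import *
g=blobs('w1',[172,110,70],[6,255,255],20,(280,190,380,250)); t=blobs('w1',[45,80,40],[80,255,255],10,(250,160,300,205)); print(g,t)
gw=max(g,key=lambda b:b[1]); tw=max(t,key=lambda b:b[1])
G,e=tri(('scene0',365.5,253.2),('side0',220.7,171.6),('w1',*gw[0])); print('grip',G.round(1),e)
T,e=tri(('scene0',373.5,249.5),('side0',204.2,185.8),('w1',*tw[0])); print('tab',T.round(1),e)
T,e=tri(('scene0',373.5,249.5),('w1',*tw[0])); print('tab',T.round(1),e)
b=blobs('w1',[105,120,50],[125,255,255],500,(130,120,345,335)); print([x[1] for x in b])
im=cv2.imread('pics/w1.png'); cv2.imwrite('pics/c3.png',cv2.resize(im[120:340,130:390],None,fx=2.7,fy=2.7,interpolation=cv2.INTER_CUBIC))
E
```

```text
[(array([346.1, 223.4]), 1255, array([317.8, 221.2]), array([373. , 225.4])), (array([295.3, 223.9]), 152, array([283.2, 225.9]), array([305.2, 222.2]))] [(array([271.5, 182.4]), 263, array([278.2, 172.9]), array([264.5, 192.2]))]
grip [484.2 343.9 148.2] [1.0, 2.2, 2.3]
tab [426.5 337.8 112.7] [0.8, 3.1, 2.4]
tab [427.1 337.1 111.1] [0.7, 0.7]
[14010]
```

View pics/c3.png

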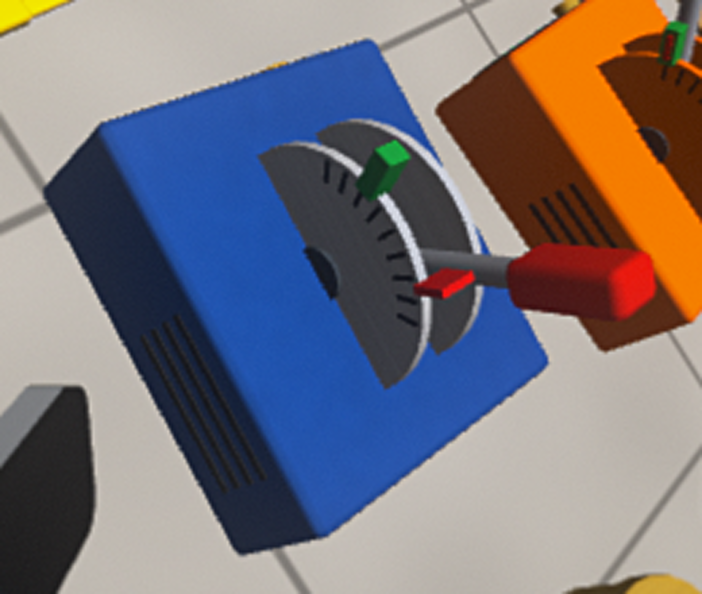

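```bash
python3 - <<'E'
from h import *
f=lambda u,v,z=60: onz('w1',u/2.7+130,v/2.7+120,z)[:2]
P=[f(*p) for p in((102,122),(375,40),(547,362),(322,537))]
print(np.round(P,1).tolist(),[round(np.linalg.norm(P[i]-P[(i+1)%4])) for i in range(4)],np.mean(P,0).round(1))
print([np.degrees(np.arctan2(*(b-a)[::-1])).round(1) for a,b in((P[0],P[3]),(P[1],P[2]))])
print('disc ends',f(260,155).round(1),f(388,387).round(1))
E
```

```text
[[368.1, 293.0], [380.9, 418.6], [524.6, 403.7], [514.3, 278.7]] [126, 144, 125, 147] [447.  348.5]
[np.float64(-5.6), np.float64(-5.9)]
disc ends [400.2 338.8] [491.5 331.5]
```

```bash
cat >> h.py <<'E'
YAW=np.radians(-5.75); H=np.array([447,348.7,60.]); CX=np.array([np.cos(YAW),np.sin(YAW),0]); CY=np.array([-np.sin(YAW),np.cos(YAW),0])
def lev(a,r,s):
    """TCP pose with tool along lever leaning a (back +), grasp point at radius r"""
    d=np.sin(a)*CX+np.array([0,0,np.cos(a)]); z=-d; y=s*CY; q=Rn.from_matrix(np.c_[np.cross(y,z),y,z]).as_quat()
    return H+d*(r-env.tcp_to_grasp),q
E
python3 - <<'E'
from h import *
for s in(1,-1):
    print(s,[None if (j:=ik(*lev(a,r,s))) is None else np.round(j,2).tolist() for a,r in((.4,190),(.4,98),(0,98),(-.35,98),(-.35,190))])
E
```

```text
1 [[-0.41, 0.7, -0.24, 1.31, -0.11, 1.45, 0.89], [-0.44, 0.73, -0.22, 1.5, -0.12, 1.23, 0.91], [-0.74, 0.51, -0.0, 1.84, 0.0, 0.78, 0.72], [-1.29, 0.48, 0.44, 2.12, 0.25, 0.4, 0.33], [-0.14, 0.59, -1.38, 2.02, 1.01, 1.24, -0.49]]
-1 [[-0.81, 0.76, 0.56, 1.33, -0.53, 1.55, -1.85], [-0.9, 0.83, 0.66, 1.52, -0.64, 1.39, -1.73], [-1.36, 0.8, 1.12, 1.87, -0.84, 1.05, -1.56], [-0.54, 0.49, -0.64, 2.1, 0.98, 0.76, 2.74], [-1.87, 0.73, 1.46, 2.07, -0.76, 0.79, -1.73]]
```

```bash
cat >> h.py <<'E'
def lev2(a,b,r=98,s=1,up=0):
    d=np.sin(a)*CX+np.array([0,0,np.cos(a)]); t=np.sin(b)*CX+np.array([0,0,np.cos(b)]); z=-t;y=s*CY
    return H+d*r-t*(env.tcp_to_grasp-up),Rn.from_matrix(np.c_[np.cross(y,z),y,z]).as_quat()
E
python3 - <<'E'
from h import *
hand.command_gripper(0.7)
env.move_pose(*lev2(.4,.2,up=100)); env.line_to(lev2(.4,.2)[0],rate=120)
hand.command_gripper(0.0,squeeze=25); print(get_gripper_width(),get_grip_force(),get_contact_force())
for a,b in((.25,.15),(.1,.1),(-.05,.05),(-.2,0),(-.35,0)):
    p,q=lev2(a,b); env.line_to(p,q,rate=60)
    print(a,get_contact_force().round(1))
env.pause(.2); hand.command_gripper(0.6); 
p,q=lev2(-.35,0,up=100); env.line_to(p,q)
# look along the tab direction
d=np.sin(-.35)*CX+np.array([0,0,np.cos(.35)])
b=look(H+d*330,H+d*60); print(b is None)
if b is not None: env.move_pose(b[2],b[3])
snap('wrist','w2'); snap('side','side2'); print(get_t(), proj('w2',H))
E
```

```text
0.25536519656376133 28.902997076511383 [1.49912526 6.14413318 2.45200379]
0.25 [1.3 6.5 4.8]
0.1 [1.2 5.4 8.6]
-0.05 [0.7 4.8 9. ]
-0.2 [-1.4  3.5 10.5]
-0.35 [-0.5  3.4  9.6]
False
8.7 [277.84175089 209.19193287]
```

View pics/w2.png

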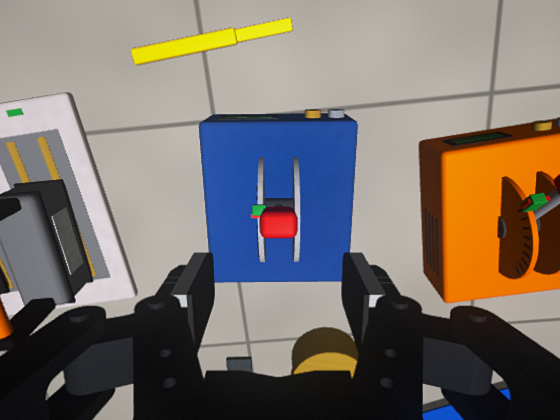

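The view along the tab shows the tab at (258,211), the lever's pointer at about (256,217) and the grip at (278,222). The lever is still slightly behind the tab, so I'll measure the gap and correct it.

```bash
python3 - <<'E'
from h import *
r=blobs('w2',[172,110,70],[6,255,255],4,(245,195,310,250)); t=blobs('w2',[45,80,40],[80,255,255],4,(245,195,310,250))
print(r,t)
# rays onto planes y'=-14 (tab), y'=0(grip): get lean angle
def lean(f,p,yo,):
    o,d=ray(f,*p); n=CY; x=o+d*((H+CY*yo-o)@n)/(d@n); return x
def ang(f,p,r):  # intersect ray with cylinder radius r about hinge
    o,d=ray(f,*p); o=o-H; a=np.array([o@CX,o[2]]);b=np.array([d@CX,d[2]])
    A=b@b;B=2*a@b;C=a@a-r*r; s=(-B-np.sqrt(B*B-4*A*C))/2/A; x=a+s*b; return np.arctan2(*x), (o+d*s)@CY
for c,*_ in t: print('tab',ang('w2',c,60))
for c,*_ in r: print('red 60',ang('w2',c,60),'100',ang('w2',c,105))
im=cv2.imread('pics/w2.png'); cv2.imwrite('pics/c4.png',np.hstack([cv2.resize(im[190:250,240:320],None,fx=5,fy=5,interpolation=cv2.INTER_CUBIC),cv2.resize(cv2.imread('pics/side2.png')[155:215,175:255],None,fx=5,fy=5,interpolation=cv2.INTER_CUBIC)]))
E
```

```text
[(array([277.6, 223.9]), 971, array([250.4, 222. ]), array([296.5, 225.2]))] [(array([257.8, 209.1]), 119, array([251.5, 211.7]), array([266.2, 205.6]))]
tab (np.float64(-0.35529951822616446), np.float64(-14.300991689359638))
red 60 (np.float64(-0.1786381303024008), np.float64(-0.14372628368500573)) 100 (np.float64(-0.27151121092581737), np.float64(-0.12361674192801567))
```

View pics/c4.png

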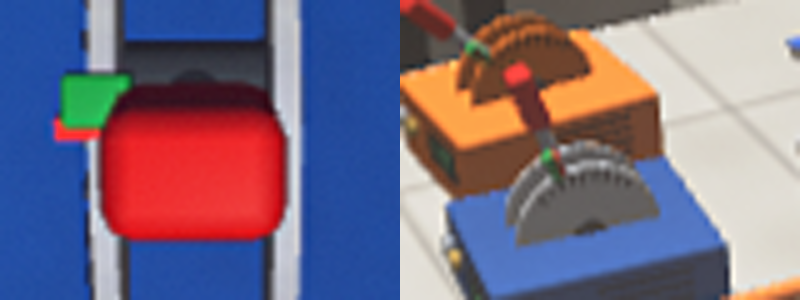

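```bash
python3 - <<'E'
from h import *
def ang(f,p,r):
    o,d=ray(f,*p); o=o-H; a=np.array([o@CX,o[2]]);b=np.array([d@CX,d[2]])
    A=b@b;B=2*a@b;C=a@a-r*r; s=(-B-np.sqrt(B*B-4*A*C))/2/A; x=a+s*b; return np.arctan2(*x)
print('lever before',ang('w2',(278.4,225),118))
b=look(*(H+k*(np.sin(-.35)*CX+np.array([0,0,np.cos(.35)])) for k in(330,60)))
p,q=lev2(-.31,0,up=100); env.move_pose(p,q); env.line_to(lev2(-.31,0)[0],rate=120)
hand.command_gripper(0.0,squeeze=40)
env.line_to(lev2(-.43,0)[0],rate=40); print(get_contact_force().round(1)); env.pause(.2)
hand.command_gripper(0.6); env.line_to(lev2(-.43,0,up=100)[0])
env.move_pose(b[2],b[3]); im=snap('wrist','w3'); print(get_t())
print(blobs('w3',[172,110,70],[6,255,255],4,(245,195,310,250)),blobs('w3',[45,80,40],[80,255,255],4,(245,195,310,250)))
im=cv2.imread('pics/w3.png'); cv2.imwrite('pics/c5.png',cv2.resize(im[190:250,240:320],None,fx=5,fy=5,interpolation=cv2.INTER_CUBIC))
E
```

```text
lever before -0.27980489860554497
[0.6 0.9 8.7]
12.45
[(array([278. , 205.7]), 825, array([259.9, 205.6]), array([296. , 205.8])), (array([251. , 206.5]), 4, array([251., 205.]), array([251., 208.]))] [(array([255.4, 209.8]), 78, array([254.2, 204.5]), array([256.6, 215.1]))]
```

View pics/c5.png

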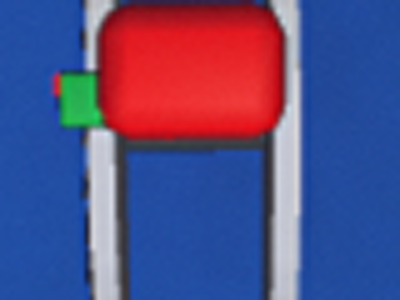

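The lever and tab now agree to within about 0.03 rad (grip end at row 205, tab at row 210). Next is the breaker.

```bash
python3 - <<'E'
from h import *
j=np.array(get_qpos())
env.line_to(np.array(get_tcp_pos())+[0,0,60])
# go across to breaker; pick roll nearest
for c in ([390,-390,380],[400,-390,400],[430,-380,380]):
    b=look(c,[455,-385,90]); print(c,None if b is None else (b[0],b[2].round()))
    if b: break
env.move_pose(b[2],b[3]); snap('wrist','w4'); print(get_t(),get_qpos().round(2))
print(blobs('w4',[20,120,90],[33,255,255],30))
print(proj('w4',[452,-402,85]),proj('w4',[498,-357,110]),proj('w4',[422,-359,76]))
E
```

```text
[390, -390, 380] (np.float64(1.1205524642015685), array([ 401., -377.,  225.]))
15.6333 [ 0.32  0.32  0.69  2.15 -1.    0.62 -0.27]
[(array([284.3, 124.1]), 128, array([284.5, 118. ]), array([284.1, 130.1])), (array([237.3, 148.7]), 121, array([238.3, 142.9]), array([236.3, 154.9])), (array([304.4, 203.7]), 862, array([293.8, 191.1]), array([314.9, 216.2])), (array([308.3, 281.7]), 93, array([304. , 284.9]), array([312.6, 278.5])), (array([265.3, 304.1]), 98, array([260. , 304.4]), array([271. , 303.8])), (array([  2.7, 342.3]), 46, array([ -0.7, 331.2]), array([  5.2, 350.9]))]
[298.83003818 205.23857948] [217.5724256  171.13819853] [267.217558   263.34577745]
```

View pics/w4.png

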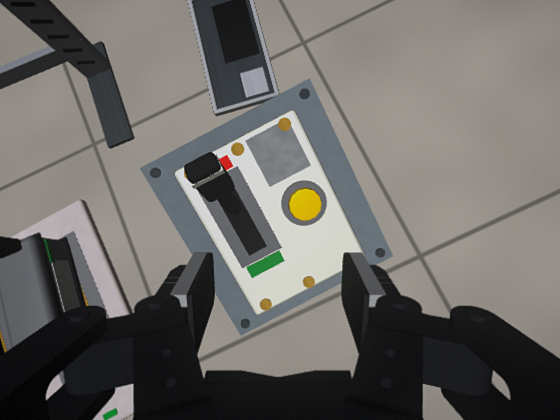

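```bash
python3 - <<'E'
from h import *
R={}
for n,a,b in(('btn',(304.4,203.7),(364.5,368.3)),('u+',(237.3,148.7),(380.3,336.2)),('u-',(284.3,124.1),(396.4,351.4)),('d+',(265.3,304.1),(317,366.2)),('d-',(308.3,281.7),(329.6,382.2))):
    R[n],e=tri(('w4',*a),('side0',*b)); print(n,R[n].round(1),e)
for s in '+-':
    v=R['u'+s]-R['d'+s]; print(v.round(1),'yaw',np.degrees(np.arctan2(v[1],v[0])).round(1),'slope',np.degrees(np.arctan2(v[2],np.hypot(*v[:2]))).round(1))
g=(265,264);r=(225.5,162.5)
print('lever base along', tri(('w4',*g),('side0',335.1,361.2)), tri(('w4',*r),('side0',371.7,331.5)))
E
```

```text
btn [ 448.9 -405.6   91.8] [1.0, 1.0]
u+ [ 504.8 -377.7  114.2] [0.9, 0.9]
u- [ 506.7 -417.7  113.6] [0.6, 0.6]
d+ [ 393.1 -341.4   60.9] [0.9, 0.9]
d- [ 394.2 -381.3   61.5] [1.3, 1.3]
[111.6 -36.3  53.3] yaw -18.0 slope 24.4
[112.5 -36.4  52.1] yaw -17.9 slope 23.8
lever base along (array([ 422.01036238, -356.43381551,   73.3876931 ]), [0.7, 0.7]) (array([ 495.46159465, -365.44308912,  120.13407081]), [2.0, 2.0])
```

```bash
cat >> h.py <<'E'
EY=np.radians(1.9); EX=np.array([np.cos(EY),np.sin(EY),0]); EYv=np.array([-np.sin(EY),np.cos(EY),0]); EZ=np.array([0,0,1.])
N=-np.sin(np.radians(25))*EX+np.cos(np.radians(25))*EZ; UP=np.cross(EYv,N)
def pose_zy(z,y):
    z=z/np.linalg.norm(z); y=y-z*(y@z); y/=np.linalg.norm(y); return Rn.from_matrix(np.c_[np.cross(y,z),y,z]).as_quat()
E
python3 - <<'E'
from h import *
B=np.array([448,-405,94.]); t=np.radians(20); zt=-(np.cos(t)*N-np.sin(t)*EYv); best=None
for s in(1,-1):
    q=pose_zy(zt,s*UP); js=[ik(B-zt*r,q) for r in(120,0)]; print(s,[None if j is None else np.round(j,2) for j in js])
    if all(j is not None for j in js):
        c=np.abs(np.array(js[0])-get_qpos()).max()
        if best is None or c<best[0]: best=(c,q)
q=best[1]
hand.command_gripper(0.0)
env.move_pose(B-zt*120,q); env.line_to(B+N*15); f0=get_contact_force(); 
for k in range(30):
    env.line_to(B+N*(13-1.2*k),rate=30); f=get_contact_force()-f0
    if f@N>2 or k>18: print(round(13-1.2*k,1),(f@N).round(2),f.round(1))
    if f@N>14 or k>=24: break
env.line_to(B+N*20); env.line_to(B-zt*130); 
env.pause(.5); snap('side','side3'); snap('wrist','w5'); print(get_t())
E
```

```text
1 [array([ 0.98,  0.6 ,  0.15,  1.67, -0.68,  1.15,  1.59]), array([ 1.06,  0.7 , -0.15,  1.79, -0.63,  0.83,  1.53])]
-1 [array([ 0.61,  0.75,  0.83,  1.68, -1.  ,  1.44, -1.24]), array([ 0.69,  0.76,  0.47,  1.81, -1.01,  1.09, -1.26])]
3.4 2.82 [-1.7  1.5  2.4]
2.2 2.62 [-1.8  1.3  2.1]
1.0 2.87 [-3.   0.1  1.8]
-0.2 4.09 [-2.1  0.3  3.6]
-1.4 3.09 [-1.   1.2  3. ]
-2.6 6.8 [-3.4  1.2  5.9]
-3.8 14.06 [-6.9  0.9 12.3]
23.4917
```

```bash
python3 - <<'E'
from h import *
roi=(295,295,425,415)
a=cv2.imread('pics/side0.png',0).astype(int);b=cv2.imread('pics/side3.png',0).astype(int)
for n,m in(('darker',(a-b)>40),('lighter',(b-a)>40)):
    z=np.zeros_like(m);z[295:415,295:425]=m[295:415,295:425];ys,xs=np.where(z);print(n,len(xs),xs.mean() if len(xs) else 0,ys.mean() if len(xs) else 0, xs.min(),xs.max(),ys.min(),ys.max())
print(blobs('side3',[45,80,40],[80,255,255],4,roi))
O=([8,150,120],[16,255,255])
for f,roi in (('side3',(200,190,345,300)),):
  for c,a,p,q in blobs(f,*O,10,roi):
    P,Q=onz(f,*p,117),onz(f,*q,117); print(((P+Q)/2)[:2].round(1),np.linalg.norm(P-Q).round())
# predicted grip dropped in side view
Hh=np.array([449.5,-379.5+25,90])-N*9
for hx in(-5,5): print(proj('side3',Hh+UP*hx+62*(-np.sin(np.radians(70))*EX+np.cos(np.radians(70))*EZ)),proj('side3',Hh+UP*hx+62*(np.sin(np.radians(15))*EX+np.cos(np.radians(15))*EZ)))
E
```

```text
darker 6574 361.6264070581077 330.68664435655614 295 424 295 384
lighter 45 309.2 300.84444444444443 298 329 295 310
[]
[466.2 145.1] 68.0
[454.4  27.8] 45.0
[429.2 -59.7] 59.0
[321.64815743 358.23462216] [356.30888867 325.85503596]
[325.92873203 354.41854874] [360.43022892 322.17062087]
```

```bash
python3 - <<'E'
from h import *
P=[350,330,330]
best=min(((np.abs(np.array(j)-get_qpos()).max(),a) for a in np.radians([90,-90,60,-60,120,-120]) if (j:=ik(P,down(a))) is not None))
env.move_pose(P,down(best[1])); snap('side','side4');snap('scene','scene4');print(get_t(),best)
roi=(295,295,425,415)
for f in('side0','side4'): print(f,'green',blobs(f,[45,80,40],[80,255,255],4,roi))
a=cv2.imread('pics/side0.png',0).astype(int);b=cv2.imread('pics/side4.png',0).astype(int)
for n,m in(('darker',(a-b)>40),('lighter',(b-a)>40)):
    z=np.zeros_like(m);z[295:415,295:425]=m[295:415,295:425];ys,xs=np.where(z);print(n,len(xs),xs.mean(),ys.mean(), xs.min(),xs.max(),ys.min(),ys.max())
O=([8,150,120],[16,255,255])
for f,roi in(('scene4',(210,160,340,260)),('side4',(215,195,340,290))):
    for c,a,p,q in blobs(f,*O,10,roi):
        P,Q=onz(f,*p,117),onz(f,*q,117); print(f,c,'mid',((P+Q)/2)[:2].round(1),'len',np.linalg.norm(P-Q).round(),'yaw',np.degrees(np.arctan2(*(P-Q)[1::-1])).round(1))
E
```

```text
26.4083 (np.float64(1.3415811861557785), np.float64(1.0471975511965976))
side0 green [(array([335.1, 361.2]), 71, array([330.4, 355.8]), array([339.7, 366.5]))]
side4 green [(array([336.6, 363. ]), 48, array([333. , 359.1]), array([339.7, 366.4]))]
darker 242 331.3057851239669 352.47520661157023 320 373 319 361
lighter 259 362.73359073359075 323.2432432432432 324 372 310 355
scene4 [243.4 180.8] mid [ 480.7 -151.8] len 85.0 yaw 177.5
scene4 [272.2 187.4] mid [437.2 -60.3] len 86.0 yaw -178.3
scene4 [285.3 205.3] mid [467.6  26.4] len 84.0 yaw -176.5
scene4 [314.7 223.7] mid [468.9 146.1] len 87.0 yaw -178.0
side4 [243.5 209.9] mid [473.3 146.7] len 82.0 yaw 0.1
side4 [263.1 230.8] mid [473.6  29.6] len 83.0 yaw 2.8
side4 [269.4 252.5] mid [442.6 -58.1] len 86.0 yaw 2.4
side4 [305.  268.8] mid [ 485.8 -149.5] len 84.0 yaw -3.0
```

The lever has dropped: its grip moved from (362,323) to (331,352) in the side view. The +y pack has been knocked aside to y≈146, so I'm re-measuring. Now hanging the first pack.

```bash
cat >> h.py <<'E'
RY=np.radians(-3.53); RX=np.array([np.cos(RY),np.sin(RY),0]); RYv=np.array([-np.sin(RY),np.cos(RY),0])
_c=np.array([630.2,11.3,0])  # tips' centre
SEAT={i+1:_c+RYv*130*(i-1.5)+RX*24+[0,0,216] for i in range(4)}
G=env.tcp_to_grasp
def bars(f,roi,z=117):
    out=[]
    for c,a,p,q in blobs(f,[8,150,120],[16,255,255],10,roi):
        P,Q=onz(f,*p,z),onz(f,*q,z)
        if P[0]<Q[0]: P,Q=Q,P
        out.append((((P+Q)/2)[:2],np.linalg.norm(P-Q),np.arctan2(*(P-Q)[1::-1])))
    return out
def hang(mid,yaw,k):
    bar=np.array([*mid,117.]); s=SEAT[k]; q0=get_qpos(); best=None
    pre=s-RX*95+[0,0,70]
    for a in(np.pi/2,-np.pi/2):
        for b in(0,np.pi):
            qa,qb=down(yaw+a),down(RY+b); J=[ik(bar+[0,0,150-G],qa),ik(bar-[0,0,G],qa),ik(pre-[0,0,G],qb),ik(s-[0,0,G],qb)]
            if any(j is None for j in J): continue
            c=np.abs(np.array(J[0])-q0).max()+2*np.abs(np.array(J[2])-J[0]).max()
            if best is None or c<best[0]: best=(c,qa,qb)
    print('cost',best[0]); _,qa,qb=best
    hand.command_gripper(0.65); env.move_pose(bar+[0,0,150-G],qa); env.line_to(bar-[0,0,G+2],rate=150)
    hand.command_gripper(0.0,squeeze=80); w=get_gripper_width(); print('w',round(w,3),'F',get_grip_force())
    env.line_to(bar+[0,0,180-G],rate=150); print('lifted',round(get_gripper_width(),3),get_contact_force().round(1))
    env.move_pose(pre-[0,0,G+2],qb); z=np.array([0,0,28-G-2])
    env.line_to(s-RX*95+z,rate=120); print('pre',round(get_gripper_width(),3),get_contact_force().round(1))
    env.line_to(s+z,rate=80); f0=get_contact_force(); print('over',round(get_gripper_width(),3),f0.round(1))
    for h in np.arange(24,-5,-1.5):
        env.line_to(s+[0,0,h-G-2],rate=40); f=get_contact_force()-f0
        if f[2]>2.5: break
    print('down at',h,f.round(1))
    hand.command_gripper(0.6); env.pause(.2); env.line_to(s+[0,0,100-G],rate=150); print('t',get_t())
E
python3 - <<'E'
from h import *
print({k:v.round(1).tolist() for k,v in SEAT.items()})
hang((471,146.4),np.radians(1),4)
snap('side','side5');snap('scene','scene5')
for f,roi in(('scene5',(210,160,340,260)),('side5',(215,120,400,290))):
    for m,l,y in bars(f,roi): print(f,m.round(1),l.round(),np.degrees(y).round(1))
for f in('scene5','side5'): print(f,blobs(f,[8,150,120],[16,255,255],10,(150,120,420,290)))
E
```

```text
{1: [642.1, -184.8, 216.0], 2: [650.2, -55.1, 216.0], 3: [658.2, 74.7, 216.0], 4: [666.2, 204.5, 216.0]}
cost 3.4317265350829094
w 0.111 F 77.99203276634216
lifted 0.11 [-0.4 -0.3 -4.4]
pre 0.112 [-0.2  0.3 -4.7]
over 0.108 [ 0.1  0.1 -5.6]
down at 1.5 [ 0.7 -0.8  2.5]
t 39.4
scene5 [ 480.7 -151.8] 85.0 -2.5
scene5 [458.4 -59.9] 44.0 0.2
scene5 [604.1 146.5] 94.0 85.9
side5 [784. 407.] 98.0 85.0
side5 [497.3 409.4] 84.0 88.0
side5 [473.4  28.5] 84.0 4.8
side5 [442.6 -58.3] 86.0 3.1
side5 [ 485.3 -150. ] 83.0 -2.9
scene5 [(array([261.3, 131.9]), 34, array([253.9, 130.6]), array([268.2, 133.1])), (array([243.4, 180.8]), 55, array([252.1, 175.2]), array([233.2, 187.3])), (array([267.7, 190.9]), 29, array([272.3, 187.4]), array([263.1, 194.2])), (array([285. , 248.2]), 96, array([274.2, 239.7]), array([296.6, 257.5])), (array([182.7, 265.5]), 84, array([171. , 260.1]), array([194.9, 271.3])), (array([417.4, 288.2]), 12, array([415. , 288.9]), array([419.2, 287.6]))]
side5 [(array([294.5, 152.9]), 31, array([288.9, 148.2]), array([300.8, 158.3])), (array([197., 161.]), 57, array([190. , 161.7]), array([206.8, 160. ])), (array([212.1, 172.3]), 230, array([200.6, 176.7]), array([223.2, 168.1])), (array([186.1, 176. ]), 220, array([196.2, 183.1]), array([175.8, 168.9])), (array([264.4, 230.6]), 71, array([278.5, 225.3]), array([250. , 236.1])), (array([270. , 252.4]), 93, array([285.2, 246.5]), array([253.3, 258.8])), (array([305.1, 268.8]), 96, array([322.1, 263.2]), array([289.1, 274.2]))]
```

```bash
python3 - <<'E'
from h import *
print('hung4',tri(('scene5',285,248.2),('side5',294.5,152.9)),onz('scene5',285.4,248.6,216))
hang((470.5,28),np.radians(3.7),3)
snap('side','side6');snap('scene','scene6')
for f,roi in(('scene6',(210,160,340,260)),('side6',(215,120,400,290))):
    for b in blobs(f,[8,150,120],[16,255,255],10,roi): print(f,b[0],b[1],'z117',onz(f,*(b[2]+b[3])/2,117)[:2].round(1),'z216',onz(f,*(b[2]+b[3])/2,216)[:2].round(1))
E
```

```text
hung4 (array([667.77351059, 204.29812629, 219.16670421]), [3.4, 3.4]) [669.21291367 202.68582321 216.        ]
cost 3.4499600392556475
w 0.111 F 77.95152068138123
lifted 0.111 [-0.2  0.1 -4.7]
pre 0.114 [ 0.1  0.7 -3.8]
over 0.113 [-0.3 -0.7 -4.7]
down at 0.0 [3.5 0.3 6.8]
t 52.4583
scene6 [273.3 186.5] 50 z117 [432.5 -60.3] z216 [511.5  12.1]
scene6 [252.7 223. ] 90 z117 [595.1   5.9] z216 [660.9  72.9]
scene6 [285.1 248.3] 97 z117 [603.9 147.2] z216 [669.  202.7]
side6 [294.3 152.9] 35 z117 [783.3 405.5] z216 [668.7 211. ]
side6 [218.6 171.6] 81 z117 [497.1 408.1] z216 [430.4 213.1]
side6 [316.8 170.8] 44 z117 [773.8 247.3] z216 [660.8  79.3]
side6 [270.  252.5] 77 z117 [441.7 -58.8] z216 [ 384.3 -175.4]
side6 [304.6 269.1] 90 z117 [ 484.1 -150.1] z216 [ 419.6 -251.5]
```

```bash
python3 - <<'E'
from h import *
hang((439.9,-59.2),np.radians(2.1),2)
snap('side','side7');snap('scene','scene7')
for f,roi in(('scene7',(210,160,340,260)),('side7',(215,120,400,290))):
    for b in blobs(f,[8,150,120],[16,255,255],10,roi): print(f,b[0],b[1],'z117',onz(f,*(b[2]+b[3])/2,117)[:2].round(1),'z216',onz(f,*(b[2]+b[3])/2,216)[:2].round(1))
E
```

```text
cost 3.52109354179746
w 0.109 F 77.96355485916138
lifted 0.106 [-0.1 -0.1 -4.6]
pre 0.112 [ 0.3 -0.9 -3.6]
over 0.113 [ 0.5  0.  -4.3]
down at 0.0 [ 3.7 -0.6  5.9]
t 65.5333
scene7 [243.4 180.8] 55 z117 [ 481.2 -151.8] z216 [556.3 -71.9]
scene7 [223.1 199.8] 79 z117 [ 586.1 -135.1] z216 [652.6 -56.6]
scene7 [252.7 223. ] 89 z117 [595.    5.8] z216 [660.7  72.8]
scene7 [285.1 248.4] 96 z117 [604.1 147.3] z216 [669.1 202.8]
side7 [294.4 153. ] 34 z117 [783.1 405.1] z216 [668.5 210.7]
side7 [218.5 171.6] 79 z117 [496.9 408.1] z216 [430.3 213.2]
side7 [317.2 171.1] 47 z117 [773.6 245.8] z216 [660.6  78. ]
side7 [343.1 191.9] 72 z117 [763.3  89.2] z216 [652.  -52.3]
side7 [304.3 269.3] 64 z117 [ 480.5 -150.4] z216 [ 416.6 -251.7]
```

```bash
python3 - <<'E'
from h import *
hang((483.5,-150.9),np.radians(-2.8),1)
for c in ([350,-330,400],[390,-390,380],[400,-390,400]):
    b=look(c,[440,-370,100]); 
    if b: break
env.move_pose(b[2],b[3]); snap('wrist','w8');snap('side','side8');snap('scene','scene8'); print(c,b[0],get_t())
for f,roi in(('scene8',(190,160,340,260)),('side8',(215,120,400,290))):
    for b in blobs(f,[8,150,120],[16,255,255],10,roi): print(f,b[0],b[1],'z216',onz(f,*(b[2]+b[3])/2,216)[:2].round(1))
o=proj('w8',[400,-355,125]);print(o)
a=cv2.imread('pics/w8.png');b=cv2.imread('pics/scene8.png')
cv2.imwrite('pics/c8.png',np.hstack([cv2.resize(a,(400,300)),cv2.resize(b[140:290,160:360],(400,300))]))
E
```

```text
cost 3.8191368424266683
w 0.107 F 77.9540491104126
lifted 0.111 [-0.2 -0.2 -4.2]
pre 0.109 [ 0.1  0.7 -4.4]
over 0.111 [ 0.4  0.1 -4.6]
down at 0.0 [ 2.7 -1.3  4.6]
t 78.6583
[350, -330, 400] 0.7016499398424629 79.875
scene8 [196.3 179. ] 56 z216 [ 644.9 -180.8]
scene8 [222.9 199.8] 71 z216 [652.7 -56.4]
scene8 [252.7 223. ] 87 z216 [660.8  73.6]
scene8 [285.  248.3] 95 z216 [669.1 202.8]
side8 [220.  174.8] 22 z216 [426.6 190.3]
side8 [343.3 192.3] 80 z216 [651.5 -52.6]
side8 [375.5 218.2] 106 z216 [ 642.7 -184.3]
[321.45898376 189.10490072]
```

View pics/c8.png

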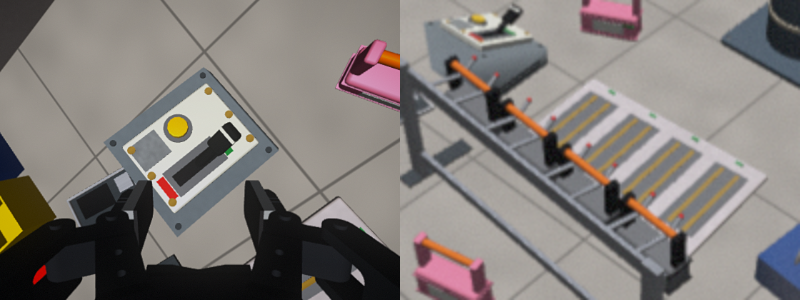

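All four packs hang on their hooks, with bars on every seat in the scene crop and the board empty. The breaker lever lies dropped with its grip at about (318,189) in the full-size wrist view, so it can be lifted now.

```bash
python3 - <<'E'
from h import *
D=lambda a:np.sin(a)*EX+np.cos(a)*EZ
p,e=tri(('side4',331,352),('w8',318,189)); print('dropped grip',p.round(1),e,'hinge',(p-62*D(np.radians(-70))).round(1))
p2,e=tri(('side0',362,322),('w4',207,172)); print('up grip',p2.round(1),e,'hinge',(p2-62*D(np.radians(15))).round(1))
print('nominal',(np.array([449.5,-379.5,90])+25*EYv-N*9).round(1))
m=cv2.inRange(cv2.cvtColor(cv2.imread('pics/w8.png'),cv2.COLOR_BGR2HSV),(0,0,0),(180,255,45)); m[:160]=0;m[240:]=0;m[:,:240]=0;m[:,345:]=0
n,l,s,c=cv2.connectedComponentsWithStats(m); print([(s[i].tolist(),c[i].round(1).tolist()) for i in range(1,n) if s[i,4]>60])
for b in(-.5,-.3,0):
  for sg in(1,-1):
    Hh=p-62*D(np.radians(-70)); t=D(b); q=pose_zy(-t,sg*EYv)
    print(b,sg,[None if (j:=ik(Hh+62*D(np.radians(a))-t*(G-u),q)) is None else np.round(j,2).tolist() for a,u in((-70,80),(-70,0),(-30,0),(15,0),(15,80))])
E
```

```text
dropped grip [ 406.3 -358.9  109.8] [1.7, 1.7] hinge [ 464.5 -357.    88.6]
up grip [ 485.  -352.1  138.6] [4.7, 4.7] hinge [ 469.  -352.6   78.7]
nominal [ 452.5 -354.4   81.8]
[([312, 172, 25, 26, 333], [324.7, 183.8]), ([252, 183, 73, 57, 1439], [292.6, 213.9])]
-0.5 1 [[1.73, 0.57, -1.14, 2.2, 0.52, 0.34, 1.89], [1.58, 0.74, -1.09, 2.23, 1.21, 0.31, 1.22], [1.48, 0.62, -0.97, 2.16, 0.74, 0.25, 1.63], [1.39, 0.64, -0.96, 2.09, 0.76, 0.3, 1.56], [1.59, 0.55, -1.14, 2.06, 0.47, 0.44, 1.83]]
-0.5 -1 [[0.93, 0.37, 0.02, 2.22, -1.06, 0.49, 0.35], [1.58, 0.74, -1.09, 2.23, 1.21, 0.31, -1.93], [0.97, 0.48, -0.19, 2.18, -1.08, 0.32, 0.29], [0.89, 0.49, -0.19, 2.1, -0.95, 0.31, 0.08], [0.48, 0.39, 0.47, 2.1, -1.06, 0.65, 0.21]]
-0.3 1 [[1.55, 0.54, -1.09, 2.07, 0.54, 0.61, 1.78], [1.4, 0.65, -0.95, 2.12, 0.8, 0.47, 1.53], [1.39, 0.63, -1.0, 2.04, 0.71, 0.56, 1.58], [1.3, 0.66, -0.99, 1.96, 0.72, 0.62, 1.54], [1.41, 0.55, -1.07, 1.91, 0.51, 0.73, 1.73]]
-0.3 -1 [[0.33, 0.45, 0.69, 2.11, -0.88, 0.71, 0.1], [0.46, 0.56, 0.46, 2.15, -1.07, 0.54, 0.25], [0.28, 0.57, 0.69, 2.08, -1.05, 0.68, 0.18], [0.23, 0.6, 0.69, 2.0, -1.01, 0.71, 0.05], [0.1, 0.52, 0.91, 1.95, -0.9, 0.88, -0.02]]
0 1 [[1.26, 0.59, -0.97, 1.85, 0.57, 1.01, 1.65], [1.21, 0.69, -0.91, 1.93, 0.72, 0.88, 1.53], [1.19, 0.68, -0.93, 1.85, 0.66, 0.96, 1.56], [1.12, 0.71, -0.93, 1.75, 0.66, 1.02, 1.54], [1.14, 0.62, -0.96, 1.66, 0.55, 1.15, 1.64]]
0 -1 [[-0.02, 0.72, 1.14, 1.89, -0.76, 1.05, -0.09], [0.1, 0.75, 0.91, 1.97, -0.81, 0.84, -0.07], [-0.02, 0.83, 1.13, 1.89, -0.89, 1.03, -0.03], [-0.04, 0.86, 1.13, 1.79, -0.89, 1.1, -0.12], [-0.05, 0.74, 1.14, 1.7, -0.72, 1.18, -0.26]]
```

```bash
python3 - <<'E'
from h import *
D=lambda a:np.sin(np.radians(a))*EX+np.cos(np.radians(a))*EZ
Hh=np.array([461.5,-355,85.5]); t=D(np.degrees(-.3)); q0=get_qpos()
P=lambda a,u=0: Hh+62*D(a)-t*(G-u)
q=min((pose_zy(-t,s*EYv) for s in(1,-1)),key=lambda q:np.abs(np.array(ik(P(-70,80),q))-q0).max())
hand.command_gripper(0.7); env.move_pose(P(-70,80),q); env.line_to(P(-70),rate=100); print(get_contact_force().round(1))
hand.command_gripper(0.0,squeeze=30); print('w',get_gripper_width(),get_grip_force(),get_contact_force().round(1))
for a in(-58,-46,-34,-22,-10,0,8,13):
    env.line_to(P(a),rate=60); print(a,get_contact_force().round(1),round(get_gripper_width(),3))
env.pause(.2); hand.command_gripper(0.6); env.line_to(P(13,100)); env.pause(.3)
b=look([390,-390,380],[455,-385,90]); env.move_pose(b[2],b[3]); snap('wrist','w9'); print(get_t())
im=cv2.imread('pics/w9.png'); cv2.imwrite('pics/w9c.png',im)
print('up proj',proj('w9',P(15)+t*G),'down proj',proj('w9',P(-70)+t*G))
E
```

```text
[ 0.7 -0.5 -1.1]
w 0.25219452941880477 30.678105354309082 [-2.   0.5  5.1]
-58 [-6.5  1.   3.8] 0.251
-46 [-8.1  0.9  5.3] 0.251
-34 [-7.2  0.8  6.1] 0.253
-22 [-6.6  2.1  5.1] 0.249
-10 [-5.3  1.6  5.9] 0.253
0 [-3.5  2.6  6.7] 0.254
8 [-2.6  1.6  5.9] 0.253
13 [-2.5  1.7  7.2] 0.253
86.9333
up proj [287.34005185 275.11560813] down proj [346.97455785 173.35123444]
```

View pics/w9.png

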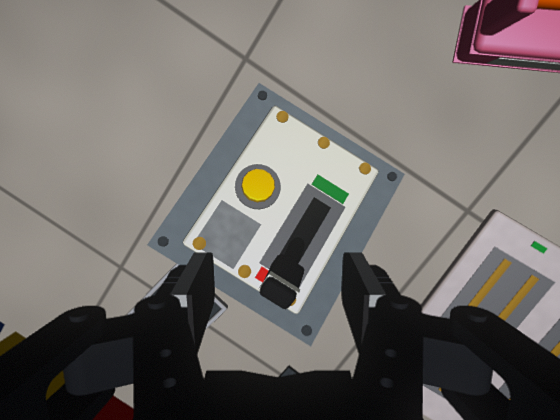

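The breaker lever is up again, with its grip at (283,285) by the red mark. I'll move clear and make a last check against the first pictures.

```bash
python3 - <<'E'
from h import *
env.line_to(np.array(get_tcp_pos())+[0,0,80])
P=[350,330,330]
a=min((np.abs(np.array(j)-get_qpos()).max(),a) for a in np.radians(range(-180,180,30)) if (j:=ik(P,down(a))) is not None)[1]
env.move_pose(P,down(a)); env.pause(.5); snap('side','side9'); snap('scene','scene9')
a=cv2.imread('pics/side0.png',0).astype(int);b=cv2.imread('pics/side9.png',0).astype(int)
print('breaker diff px',(abs(a-b)>40)[295:415,295:425].sum())
for f,roi in(('scene9',(190,160,340,260)),('side9',(280,120,400,290))):
    for b in blobs(f,[8,150,120],[16,255,255],10,roi): print(f,b[0],b[1],'z216',onz(f,*(b[2]+b[3])/2,216)[:2].round(1))
for f in('side2','side9'): print(f,[(b[0].tolist(),b[1]) for b in blobs(f,[172,110,70],[6,255,255],4,(195,155,245,215))])
print(get_t(),get_contact_force().round(1))
E
```

```text
breaker diff px 467
scene9 [196.5 179.2] 54 z216 [ 645.  -180.9]
scene9 [222.6 199.6] 73 z216 [653.  -56.4]
scene9 [252.7 223. ] 87 z216 [660.8  73.6]
scene9 [285.1 248.3] 97 z216 [669.  202.7]
side9 [294.4 153. ] 34 z216 [668.5 210.7]
side9 [317.2 171.1] 47 z216 [660.6  78. ]
side9 [343.4 192.1] 77 z216 [652.1 -52.1]
side9 [375.8 218.1] 115 z216 [ 643.4 -184. ]
side2 [([199.8, 173.5], 75)]
side9 [([197.6, 175.8], 57)]
90.7083 [ 0.1 -0.2 -0.9]
```

```bash
python3 - <<'E'
import cv2,numpy as np
a,b,c=[cv2.imread(f'pics/{n}.png',0).astype(int) for n in('side0','side9','side4')]
for n,d in(('9-0',abs(a-b)>40),('4-0',abs(a-c)>40)): print(n,d[310:400,335:420].sum(),d[345:362,318:335].sum())
u=[cv2.imread(f'pics/{n}.png') for n in('side0','side9')]
cv2.imwrite('pics/f.png',np.hstack([cv2.resize(x[295:415,295:425],None,fx=3,fy=3) for x in u]))
E
```

```text
9-0 0 0
4-0 330 171
```

View pics/f.png

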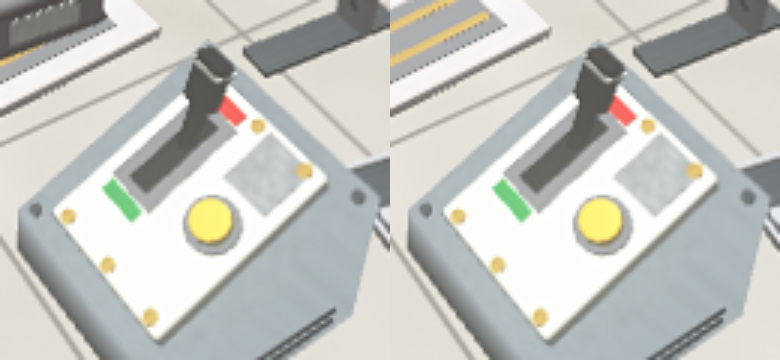

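The breaker lever is back exactly where it was at the start (left before, right now), so I'm handing in.

```bash
python3 -c "
from workcell import env
print(env.job_done())"
```

```text
the job is handed in; nothing more can be done
None
```

I handed the job in at about 91 s of robot time: the charger lever is within about 0.03 rad of the green tab, all four packs hang one to a hook, and the breaker is tripped and back up; the hand-in returned no verdict.

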